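# Roll the blown fuse out of its spring clips and lay it on the tester

### The job

Take the blown fuse (red bands) out of its holder: the steel hooks reach over its top, so do not pull it straight up against them but roll it out sideways past the copper spring jaws. Then set it down on the two V rests of the yellow tester, one brass cap in each V, and let go. Leave the good fuse (green bands) in its holder and the other things on the bench alone.

Things in the scene. Friction and masses are not known exactly. Their poses are not given: they have to be found in the camera images.
- blown_fuse: Cartridge fuse, the one to move: cylinder 140 mm long, 0.11 to 0.22 kg. White ceramic barrel, diameter 25 mm, for the middle 68 mm, with two red bands; brass caps, diameter 27 mm, 36 mm long, at both ends. Origin at its centre, x along its length. It starts in blown_holder, along the holder's x.
- good_fuse: The same fuse with green bands, sitting in good_holder; to be left there.
- blown_holder: Fuse holder, fixed to the bench: black base 176 x 84 x 20 mm (x, y, z), origin under its centre, z up. The fuse axis lies along x at y = 0, 55 mm above the origin, on two grey seats. Clips 16 mm wide stand at x = -52 and +52 mm; between them the barrel is free, with 22 mm of air under it. Grey end stops, 50 mm high, stand 5 mm beyond the fuse's ends. The way out is to +y.
- blown_holder_hooks: The two rigid steel hooks of the clips, one part; origin and axes as blown_holder. A wall behind the fuse (-y side), 74 mm high, carries a roof over it that ends at y = +4 mm, underside at 71 mm (3 mm above the cap). The fuse can rise only when its axis is about 18 mm or more to +y.
- blown_holder_jaw0 (a joint): Copper spring jaw of the clip at x = -52 mm, on the fuse's +y side, 61 mm high, hinged at its foot 22 mm above the bench. 0 rad = upright (closed), grows as it is pushed outwards (to +y), to 0.95. The two jaws together take about 3 N to start and 15 N when 20 mm out, and spring back.
- blown_holder_jaw1 (a joint): The same for the clip at x = +52 mm.
- good_holder: The same holder, with the good fuse; fixed.
- tester: Continuity tester, fixed to the bench: yellow case 176 x 76 x 18 mm, origin under its centre, z up, with two steel V rests 8 mm thick at x = -52 and +52 mm. The Vs open upwards at 90 degrees, 48 mm wide at the top (54 mm above the bench), lowest at y = 0. A fuse lying in them along x has its axis at y = 0, 49 mm up. Between the rests it is free down to the case.
- screwdriver: Loose screwdriver 190 mm long lying on the bench beyond the work; bystander.
- flux_bottle: Standing amber bottle, 44 mm in diameter, 100 mm high; origin under its foot; bystander.
- solder_spool: Standing metal spool, 60 mm in diameter, 44 mm high; origin under its foot; bystander.
Things that resemble listed ones, but are neither listed nor needed, are in the scene too. Leave any black, blue or purple look-alike of the blown_fuse alone.

How it is judged:
On the way:
1. the blown fuse has left its clips through the open side, past the spring jaws (y of blown_fuse in the frame of blown_holder above 0.013 m and z of blown_fuse in the frame of blown_holder below 0.069 m).
At the end, for the whole second after the job is handed in: The blown fuse lies at rest in both V rests, along them within 0.1 rad, its centre within 15 mm of the middle lengthwise, 6 mm sideways and 5 mm of its resting height (49 mm above the bench); the good fuse is still in its holder, less than 10 mm from where it was (x of blown_fuse in the frame of tester between -0.015 and 0.015 m and y of blown_fuse in the frame of tester between -0.006 and 0.006 m and z of blown_fuse in the frame of tester between 0.044 and 0.054 m and angle between the x axis of blown_fuse and the x axis of tester, either way round below 0.1 rad and linear speed of blown_fuse below 0.02 m/s and z of good_fuse in the frame of good_holder below 0.061 m and distance of good_fuse from where it was at the start of the episode below 0.01 m); the robot touches nothing.
It fails at once if the blown fuse is forced against the rigid hooks (over 45 N) (contact force between blown_fuse and blown_holder_hooks above 45 N).
It fails at once if the blown fuse is dropped onto the tester (faster than 0.7 m/s close above it) (horizontal distance between blown_fuse and tester below 0.06 m and height (world z) of blown_fuse below 0.075 m and linear speed of blown_fuse above 0.7 m/s).
It fails at once if the good fuse is moved by more than 15 mm (distance of good_fuse from where it was at the start of the episode above 0.015 m).
It fails at once if the screwdriver, bottle or spool is moved by more than 30 mm (distance of any of screwdriver, flux_bottle, solder_spool from where it was at the start of the episode above 0.03 m).
It also fails if it takes over 45 s, if anything falls off the work surface, if the arm or the gripper's body presses on something with over 40 N, if the wrist force passes 120 N, or if a joint passes its speed limit or range.

### The arm

A 7-joint arm with a two-finger parallel gripper is mounted at the origin on the work surface. World frame = base frame: x ahead of the robot, y to its left, z up, the work surface at z = 0. Lengths are in m, angles in rad, forces in N, time in s.
With the tool pointing down it reaches from about 0.4 to 0.85 m from the base axis. Payload 4.5 kg.
Tool frame: the origin (TCP) lies midway between the tips of the shut fingers; the grasp point (between the pads) lies 19 mm behind it; z points along the fingers, y is the line along which they close (so a half turn about z gives the same grasp; the last joint's range is limited). The gripper opens to 88 mm and grips with 3 to 60 N. Pads are 18 mm wide; open, the fingers measure 123 mm over their backs; the gripper's body (75 mm by 187 mm) begins 45 mm behind the grasp point.
Start: joints at [1.186, 0.689, -0.195, 1.565, 0.157, 0.902, -0.215], TCP at [0.254, -0.571, 0.21] pointing down, gripper open.
Joint ranges: [-3.01, 3.01], [-0.46, 2.08], [-1.47, 1.51], [0.13, 2.56], [-1, 4.14], [0.04, 2.09], [-2.66, 2.66]. Speed limits (rad/s): [2.57, 2.57, 3.14, 3.14, 3.14, 3.14, 3.14].

### API

Orientations are given as a unit quaternion [x, y, z, w].
In Python, from plant import r gives the robot as it stands.
- The arm moves only by the tool carry_out, never from a script. Its argument "plan" is a list of rows, each an object with "rot": the turn, a rotation vector about the tool's x, y, z in rad, a list of three; "xyz": the shift along the tool's x, y, z in m, a list of three; "grip": the closure in counts, from 0 (fully open) to 255 (shut). In form: [{"rot": [wx, wy, wz], "xyz": [dx, dy, dz], "grip": grip}, ...]. A call has 1 to 8 rows; each row is the pose to reach, as a shift and turn from the pose commanded when the call began, along the tool's axes at that moment; what a row does not reach only later rows make up. A row lasts 1/12 s, in which the tool goes at most 41.7 mm and 7.16 degrees, less where a joint would pass 70% of its speed; a pose out of reach is approached as far as the arm can. A call with a gripper value outside its range is refused whole. The fingers move at their own pace and stop on an object; "squeeze" is the grip in N (left out, the last holds). Time passes only in rows, so rows that repeat a pose let the fingers close. It gives the time, the measured TCP pose, the force, the opening and the grip force at its end, in the units of the state.
- r.get_state(): the state, without advancing time (a new reading comes with each control period).
- r.snapshot(name): name is "side" or "top"; returns the picture (420x560x3 uint8, red, green, blue); there is no depth.
- r.camera_params(name): a dict with "fx", "fy", "cx", "cy" (pixels), "position" and "attitude" of the camera in the world. Camera axes: x right, y down, z forward; pixel columns grow to the right and rows downward; lengths in m; the calibration is good to about 2 mm. A picture is of the moment at which its call begins. camera_params takes no time and is no camera call.
- r.finish_job(): hands the job in; it is judged then, once.
The state is a dict: "clock": time; "q": joint angles; "qd": joint speeds; "joint_torque": joint torques, N m; "tool_pos": TCP position; "eef_rot": TCP orientation; "contact_force": force on the tool from outside, world axes, zero at the start; "moment": the same for the moment, N m; "opening": opening from 0.0 (shut) to 1.0 (fully open); "finger_force": force on a finger pad.
Only numpy, scipy, OpenCV 4.12 (cv2) and the standard library are available. Lean on these libraries where they do the work, as an engineer would, in place of code of your own. Each camera call takes 0.05 s, during which the arm holds its last target. There are 200 camera calls.

## Working session

There is one attempt and no reset: what is moved stays moved. The work goes in short steps, Python scripts to look and compute and a tool call to move; the robot and the scene stay as the last step left them, time stands still between calls to the robot, and variables do not carry over. Pictures are saved under pics/ and viewed, at most 10 in all, crops included, and the job is handed in when it is done.

Besides the shell and the picture viewer there is one more tool, called after "Call:" as a command line: name --argument value ..., lists and objects as JSON in quotes. carry_out: Moves the arm, as the interface text tells. Its arguments: {"type":"object","properties":{"plan":{"type":"array"},"squeeze":{"type":"number"}},"required":["plan"]}

```bash
mkdir -p pics; ls; python3 - <<'E'
from plant import r
import cv2
for n in("top","side"):
    cv2.imwrite(f"pics/{n}0.png",r.snapshot(n)[:,:,::-1]); print(r.camera_params(n))
print(r.get_state())
E
```

```text
pics
{'fx': 379.38054520394644, 'fy': 379.38054520394644, 'cx': 276.9544521373459, 'cy': 210.98054207720315, 'position': array([ 0.41218331, -0.15413073,  1.12497605]), 'attitude': array([ 0.7128741 , -0.69998012,  0.02937468, -0.03123261])}
{'fx': 387.30224119151876, 'fy': 387.30224119151876, 'cx': 280.71310473378094, 'cy': 208.78352334932072, 'position': array([0.28592632, 0.75427073, 0.8826257 ]), 'attitude': array([-0.10857698,  0.9027601 , -0.4124352 ,  0.05596828])}
{'clock': 0.1, 'q': array([ 1.18581411,  0.68991218, -0.19452958,  1.56621326,  0.15731121,
        0.90247664, -0.21513169]), 'qd': array([-0.0009565 , -0.00149744, -0.00066781, -0.00069682, -0.00059934,
        0.00186134, -0.00036639]), 'joint_torque': array([-3.27907299e-03, -5.28497601e+01, -1.27123062e+00, -1.53837454e+01,
       -5.25057432e-02,  2.04856748e-03,  5.53617645e-05]), 'tool_pos': array([ 0.25387432, -0.57046373,  0.2090901 ]), 'eef_rot': array([ 9.78151563e-01,  2.07891478e-01, -2.23990361e-04, -7.76914911e-04]), 'contact_force': array([-0.19249465, -0.10553362, -0.14977152]), 'moment': array([ 0.0306502 , -0.01163096,  0.01876096]), 'finger_force': 0.0, 'opening': 1.0003600561015098}
```

View pics/top0.png

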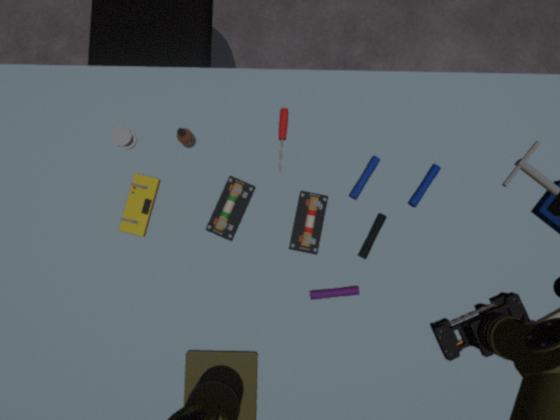

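View pics/side0.png

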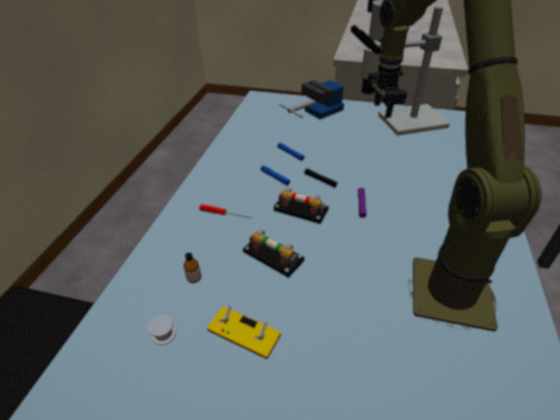

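The top view shows the red-banded fuse in its holder at about (309,222), the green-banded fuse at (230,208) and the tester at (140,205). Next I'll zoom in on the holder and tester.

```bash
python3 - <<'E'
import cv2,numpy as np
t=cv2.imread("pics/top0.png")
f=lambda y,x,h,w:cv2.resize(t[y:y+h,x:x+w],None,fx=8,fy=8,interpolation=cv2.INTER_CUBIC)
a=f(186,284,72,50);b=f(170,115,72,50)
cv2.imwrite("pics/zoom.png",np.hstack([a,b]))
E
```

```text
(no output)
```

View pics/zoom.png

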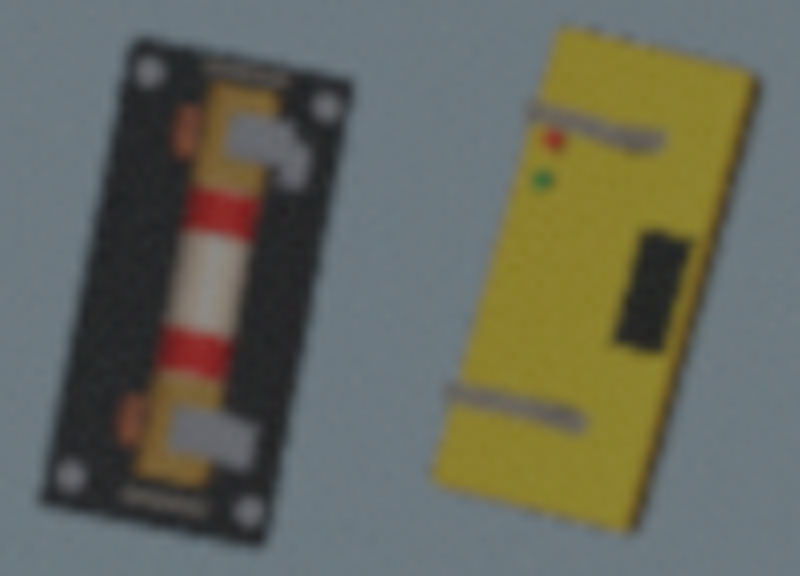

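The clips' jaws (orange) are on the left of the holder, towards world +y, and the hooks are on the right. So the holder's x points up the image and its y points left. I'll fit the poses from the base corners.

```bash
cat > h.py <<'E'
import numpy as np, cv2
from plant import r
from scipy.spatial.transform import Rotation as R
from scipy.optimize import least_squares
def proj(n,P):
    c=r.camera_params(n); p=R.from_quat(c["attitude"]).inv().apply(np.atleast_2d(P)-c["position"])
    return p[:,:2]/p[:,2:]*[c["fx"],c["fy"]]+[c["cx"],c["cy"]]
def world(pose,P):
    x,y,a=pose; return R.from_euler("z",a).apply(np.atleast_2d(P))+[x,y,0]
def fit(n,P,uv,x0):
    s=least_squares(lambda q:(proj(n,world(q,P))-uv).ravel(),x0); return s.x,s.fun
def rel(target,yaw):
    "shift, turn in tool axes from the present pose to TCP target, tool down, tool y along holder y (mod half turn)"
    s=r.get_state(); T=R.from_quat(s["eef_rot"]); best=None
    for k in(0,np.pi):
        G=R.from_euler("z",yaw+k)*R.from_euler("x",np.pi); w=(T.inv()*G).as_rotvec()
        if best is None or np.linalg.norm(w)<np.linalg.norm(best): best=w
    return T.inv().apply(np.array(target)-s["tool_pos"]).round(4),best.round(4)
E
python3 - <<'E'
from h import *
def rect(l,w,z): return np.array([[l/2,w/2,z],[l/2,-w/2,z],[-l/2,-w/2,z],[-l/2,w/2,z]])
o=np.array
ub=(o([[138,38],[355,78],[268,545],[42,505]])+.5)/8-.5+[284,186]
ut=(o([[158,25],[357,75],[232,530],[32,482]])+.5)/8-.5+[115,170]
for nm,u,P in(("b",ub,rect(.176,.084,.02)),("t",ut,rect(.176,.076,.018))):
    q,f=fit("top",P,u,[.4,-.2,-.2]); print(nm,q,f.round(2))
    L=rect(*P[0,:2]*2,P[0,2]); 
    im=[cv2.imread(f"pics/{n}0.png") for n in("top","side")]
    extra={"b":[[.07,0,.055],[-.07,0,.055]],"t":[[.052,.024,.054],[.052,-.024,.054],[-.052,.024,.054],[-.052,-.024,.054]]}[nm]
    out=[]
    for n,i in zip(("top","side"),im):
        c=proj(n,world(q,P)); e=proj(n,world(q,extra)); m=c.mean(0).astype(int)-[45,45]
        z=cv2.resize(i[m[1]:m[1]+90,m[0]:m[0]+90],None,fx=4.4,fy=4.4,interpolation=cv2.INTER_CUBIC)
        g=lambda p:tuple(int(v) for v in (p-m+.5)*4.4)
        for k in range(4): cv2.line(z,g(c[k]),g(c[(k+1)%4]),(255,0,255),1)
        for p in e: cv2.circle(z,g(p),3,(255,255,0),1)
        out.append(z)
    cv2.imwrite(f"pics/fit_{nm}.png",np.hstack(out))
    print(rel(world(q,[0,0,.15])[0],q[2]))
a,b=[cv2.imread(f"pics/fit_{k}.png") for k in "bt"]
cv2.imwrite("pics/fit.png",cv2.resize(np.vstack([a,b]),(600,600)))
E
```

```text
b [ 0.47716259 -0.24343117 -0.1779844 ] [-0.54 -0.65  0.45 -0.12  0.16  0.72 -0.07  0.03]
(array([ 0.337 , -0.2079,  0.0594]), array([-0.0015,  0.0006,  0.5968]))
t [ 0.5201609   0.25502449 -0.2197615 ] [ 0.17 -0.36  0.1  -0.62 -0.08  0.56 -0.18  0.4 ]
(array([ 0.579 , -0.6457,  0.0601]), array([-1.500e-03,  6.000e-04,  6.386e-01]))
```

View pics/fit.png

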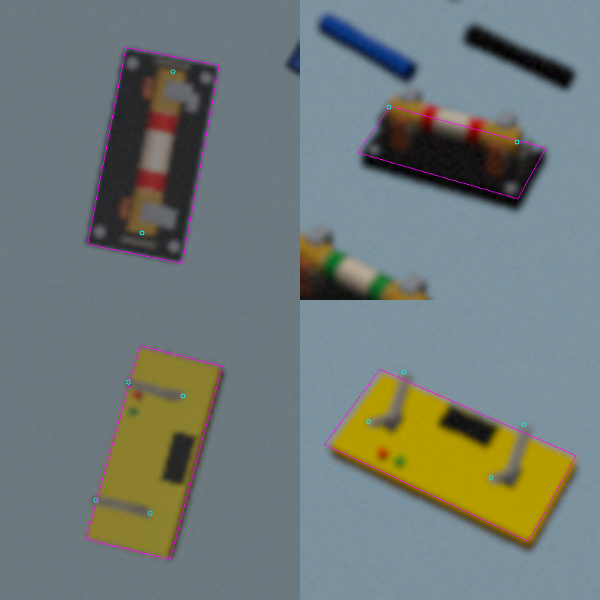

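The outlines fit to about 1 px. In the top view the fuse axis may be about 1 px off, so I'll refine it using the red bands in both views while I make the first approach.

```bash
python3 - <<'E'
from h import *
q=[.4772,-.2434,-.178]
A=[];bs=[]
for n in("top","side"):
    im=cv2.imread(f"pics/{n}0.png").astype(int); b,g,rr=im[...,0],im[...,1],im[...,2]
    c=proj(n,world(q,[0,0,.055]))[0]
    m=((rr>100)&(rr>2.2*g)&(rr>2.2*b)).astype(np.uint8)
    k,_,st,ce=cv2.connectedComponentsWithStats(m)
    L=[(st[i,4],ce[i].round(2)) for i in range(1,k) if np.hypot(*(ce[i]-c))<25]; print(n,c,L)
    L.sort(key=lambda t:-t[0]); pts=np.array([l[1] for l in L[:2]]);u=pts.mean(0)
    cp=r.camera_params(n); T=R.from_quat(cp["attitude"])
    ray=lambda u:T.apply([(u[0]-cp["cx"])/cp["fx"],(u[1]-cp["cy"])/cp["fy"],1])
    hit=lambda u:cp["position"]+ray(u)*(.055-cp["position"][2])/ray(u)[2]
    h=np.array([hit(p) for p in pts]); d=h[0]-h[1]; d*=np.sign(d[0]); print("centre at z .055",h.mean(0),"yaw",np.arctan2(d[1],d[0]),np.linalg.norm(d))
E
```

```text
top [309.68255184 221.07183166] [(np.int32(32), array([311.41, 212.19])), (np.int32(32), array([307.88, 229.75]))]
centre at z .055 [ 0.47753527 -0.24330015  0.055     ] yaw -0.18683337307553047 0.05072079286560441
side [300.13071084 197.8163094 ] [(np.int32(16), array([293.06, 195.12])), (np.int32(16), array([307.25, 199.  ]))]
centre at z .055 [ 0.47811328 -0.24741358  0.055     ] yaw -0.18263868918176127 0.05187423015232151
```

Call:
carry_out --plan '[{"rot":[0,0,0.12],"xyz":[0.034,-0.021,0],"grip":0},{"rot":[0,0,0.24],"xyz":[0.07,-0.042,0],"grip":0},{"rot":[0,0,0.36],"xyz":[0.105,-0.063,0],"grip":0},{"rot":[0,0,0.48],"xyz":[0.14,-0.084,0],"grip":0},{"rot":[0,0,0.597],"xyz":[0.175,-0.105,0],"grip":0},{"rot":[0,0,0.597],"xyz":[0.21,-0.13,0],"grip":0},{"rot":[0,0,0.597],"xyz":[0.245,-0.15,0],"grip":0},{"rot":[0,0,0.597],"xyz":[0.28,-0.17,0],"grip":0}]'

```text
clock: 0.77
tool_pos: [0.4415, -0.2995, 0.2096]
eef_rot: [0.996, -0.089, -0.0, -0.0]
contact_force: [0.6, -0.8, -0.8]
opening: 0.998
finger_force: 0.0
```

```bash
python3 -c "
from h import *
print(rel([.4776,-.2436,.036],-.182))"
```

```text
(array([ 0.0258, -0.0614,  0.1736]), array([-0.0003,  0.0007,  0.0042]))
```

Call:
carry_out --plan '[{"rot":[0,0,0.004],"xyz":[0.013,-0.035,0],"grip":0},{"rot":[0,0,0.004],"xyz":[0.026,-0.061,0.02],"grip":0},{"rot":[0,0,0.004],"xyz":[0.026,-0.061,0.06],"grip":0},{"rot":[0,0,0.004],"xyz":[0.026,-0.061,0.09],"grip":0},{"rot":[0,0,0.004],"xyz":[0.026,-0.061,0.115],"grip":0},{"rot":[0,0,0.004],"xyz":[0.026,-0.061,0.14],"grip":0},{"rot":[0,0,0.004],"xyz":[0.026,-0.061,0.16],"grip":0},{"rot":[0,0,0.004],"xyz":[0.026,-0.061,0.173],"grip":0}]'

```text
clock: 1.43
tool_pos: [0.4761, -0.2457, 0.0344]
eef_rot: [0.996, -0.091, -0.002, -0.001]
contact_force: [0.0, -0.2, 0.3]
opening: 1.002
finger_force: 0.0
```

Call:
carry_out --plan '[{"rot":[0,0,0],"xyz":[0,0,0],"grip":90},{"rot":[0,0,0],"xyz":[0,0,0],"grip":140},{"rot":[0,0,0],"xyz":[0,0,0],"grip":155},{"rot":[0,0,0],"xyz":[0,0,0],"grip":165},{"rot":[0,0,0],"xyz":[0,0,0],"grip":175},{"rot":[0,0,0],"xyz":[0,0,0],"grip":175}]' --squeeze 10

```text
clock: 1.93
tool_pos: [0.4778, -0.2467, 0.0377]
eef_rot: [0.996, -0.091, 0.001, 0.0]
contact_force: [-0.0, 0.1, 0.9]
opening: 0.569
finger_force: 0.0
```

Call:
carry_out --plan '[{"rot":[0,0,0],"xyz":[0,-0.002,0],"grip":180},{"rot":[0,0,0],"xyz":[0,-0.002,0],"grip":190},{"rot":[0,0,0],"xyz":[0,-0.002,0],"grip":255},{"rot":[0,0,0],"xyz":[0,-0.002,0],"grip":255},{"rot":[0,0,0],"xyz":[0,-0.002,0],"grip":255},{"rot":[0,0,0],"xyz":[0,-0.002,0],"grip":255}]' --squeeze 10

```text
clock: 2.43
tool_pos: [0.4777, -0.2444, 0.037]
eef_rot: [0.996, -0.091, 0.0, 0.0]
contact_force: [-0.8, 1.0, 8.7]
opening: 0.121
finger_force: 8.5
```

The opening is 0.12, but a 25 mm barrel should give about 0.28. I'll look at the grasp.

```bash
python3 - <<'E'
from h import *
o=[]
for n in("side","top"):
    im=r.snapshot(n)[:,:,::-1]; c=proj(n,[.4776,-.2436,.055])[0].astype(int)
    o.append(cv2.resize(im[c[1]-45:c[1]+45,c[0]-45:c[0]+45],(400,400),interpolation=cv2.INTER_CUBIC))
cv2.imwrite("pics/g1.png",np.hstack(o)); s=r.get_state(); print(s["opening"],s["finger_force"],s["contact_force"],s["moment"],s["tool_pos"])
E
```

```text
0.09338897211895122 8.88417899608612 [-1.24662148  0.66356936 11.05085163] [ 0.18247825  0.32584845 -0.02868941] [ 0.47781274 -0.24462834  0.0375449 ]
```

View pics/g1.png

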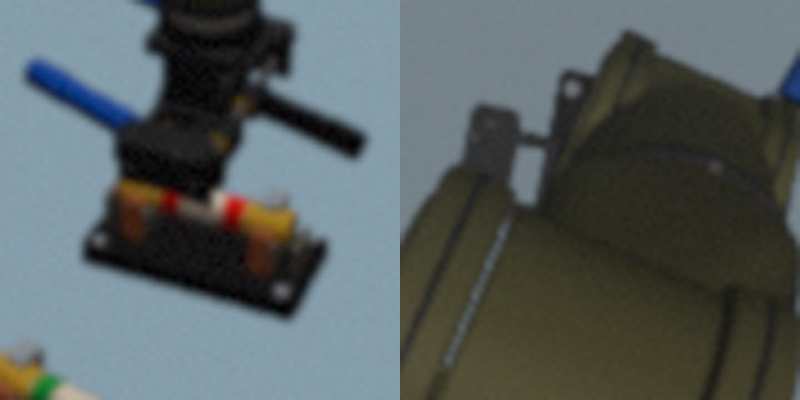

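The side view shows the finger over the white barrel at about (200,205), between the red bands at (171,200) and (235,210). The opening is still falling, so I'll hold a little longer and read it again.

Call:
carry_out --plan '[{"rot":[0,0,0],"xyz":[0,0,0],"grip":255},{"rot":[0,0,0],"xyz":[0,0,0],"grip":255},{"rot":[0,0,0],"xyz":[0,0,0],"grip":255}]'

```text
clock: 2.78
tool_pos: [0.4783, -0.2451, 0.0384]
eef_rot: [0.996, -0.091, 0.001, 0.001]
contact_force: [-2.9, 0.5, 19.7]
opening: 0.021
finger_force: 10.7
```

```bash
python3 - <<'E'
from h import *
im=r.snapshot("side")[:,:,::-1]; c=proj("side",[.4776,-.2436,.055])[0].astype(int)
print(c,{z:(proj("side",[.4776,-.2436,z])[0]-c).round(1) for z in(.037,.056,.101)})
cv2.imwrite("pics/g2.png",cv2.resize(im[c[1]-25:c[1]+20,c[0]-30:c[0]+30],(800,600),interpolation=cv2.INTER_CUBIC)*1)
s=r.get_state(); print(s["opening"],s["finger_force"],s["contact_force"],s["tool_pos"])
E
```

```text
[300 197] {0.037: array([-0.1,  4.9]), 0.056: array([0. , 0.5]), 0.101: array([  0.3, -10. ])}
0.005620149326799886 8.862414211034775 [-1.73846627  1.4621292  17.10078352] [ 0.47839961 -0.24515038  0.03864144]
```

View pics/g2.png

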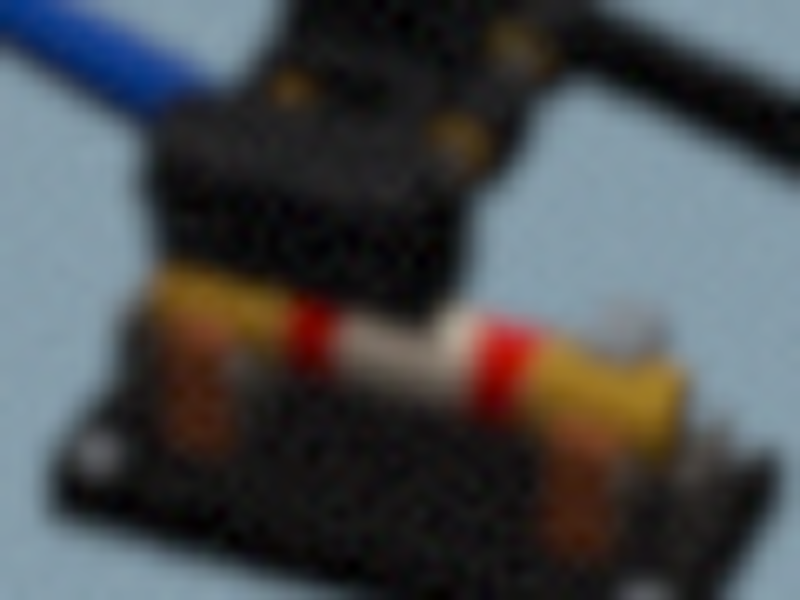

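The opening has gone to about 0 with 17 N upward force, and no finger shows in front of the barrel, which lies whole at (340–470, 300–400). So the grasp isn't around the barrel. I'll open, then check the geometry from the side.

Call:
carry_out --plan '[{"rot":[0,0,0],"xyz":[0,0,0],"grip":0},{"rot":[0,0,0],"xyz":[0,0,0],"grip":0},{"rot":[0,0,0],"xyz":[0,0,0],"grip":0},{"rot":[0,0,0],"xyz":[0,0,0],"grip":0},{"rot":[0,0,0],"xyz":[0,0,0],"grip":0},{"rot":[0,0,0],"xyz":[0,0,0],"grip":0},{"rot":[0,0,0],"xyz":[0,0,0],"grip":0},{"rot":[0,0,0],"xyz":[0,0,0],"grip":0}]'

```text
clock: 3.5
tool_pos: [0.4775, -0.2443, 0.0366]
eef_rot: [0.996, -0.091, -0.0, -0.0]
contact_force: [0.3, -0.4, -0.6]
opening: 0.587
finger_force: 0.0
```

```bash
python3 - <<'E'
from h import *
im=r.snapshot("side")[:,:,::-1]; c=proj("side",[.4776,-.2436,.055])[0].astype(int)
cv2.imwrite("pics/g3.png",cv2.resize(im[c[1]-50:c[1]+25,c[0]-50:c[0]+50],(800,600),interpolation=cv2.INTER_CUBIC))
s=r.get_state(); print(s["opening"],s["finger_force"],s["contact_force"],s["tool_pos"])
T=R.from_quat(s["eef_rot"])
for y in(.053,-.053): 
    for z in (0,-.064): print(y,z,((proj("side",s["tool_pos"]+T.apply([0,y,z]))[0]-c+[50,50])*8).round())
E
```

```text
0.6333484249365813 0.0 [ 0.34281756 -0.03944222  1.29896677] [ 0.47756325 -0.24431528  0.03666158]
0.053 0 [446. 368.]
0.053 -0.064 [450. 249.]
-0.053 0 [351. 513.]
-0.053 -0.064 [353. 393.]
```

View pics/g3.png

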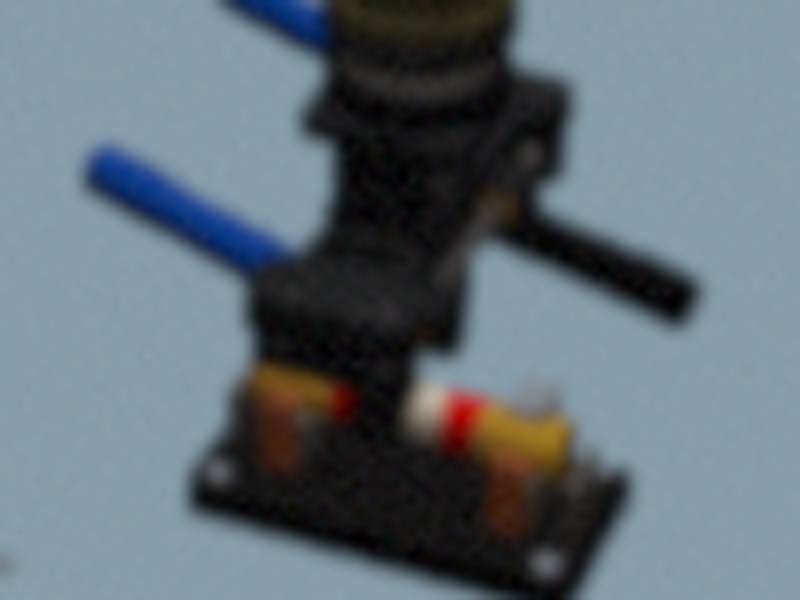

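The black front finger now shows in front of the barrel at (380,400), so it straddles the fuse when open. I'll close again in stages and watch where contact begins.

Call:
carry_out --plan '[{"rot":[0,0,0],"xyz":[0,0,0],"grip":150},{"rot":[0,0,0],"xyz":[0,0,0],"grip":150},{"rot":[0,0,0],"xyz":[0,0,0],"grip":170},{"rot":[0,0,0],"xyz":[0,0,0],"grip":170},{"rot":[0,0,0],"xyz":[0,0,0],"grip":170}]' --squeeze 10

```text
clock: 3.97
tool_pos: [0.4776, -0.2444, 0.0368]
eef_rot: [0.996, -0.091, 0.0, 0.0]
contact_force: [0.6, -0.4, -0.2]
opening: 0.341
finger_force: 0.0
```

Call:
carry_out --plan '[{"rot":[0,0,0],"xyz":[0,0,0],"grip":190},{"rot":[0,0,0],"xyz":[0,0,0],"grip":190}]'

```text
clock: 4.13
tool_pos: [0.4777, -0.2445, 0.0368]
eef_rot: [0.996, -0.091, 0.0, 0.0]
contact_force: [-0.4, -0.8, -0.0]
opening: 0.255
finger_force: 0.0
```

Call:
carry_out --plan '[{"rot":[0,0,0],"xyz":[0,0,0],"grip":200},{"rot":[0,0,0],"xyz":[0,0,0],"grip":200}]'

```text
clock: 4.3
tool_pos: [0.4776, -0.2444, 0.0368]
eef_rot: [0.996, -0.091, -0.0, 0.0]
contact_force: [0.1, 0.0, 0.3]
opening: 0.216
finger_force: 0.0
```

Call:
carry_out --plan '[{"rot":[0,0,0],"xyz":[0,0,0],"grip":210},{"rot":[0,0,0],"xyz":[0,0,0],"grip":210}]'

```text
clock: 4.47
tool_pos: [0.4776, -0.2445, 0.0368]
eef_rot: [0.996, -0.091, 0.0, 0.0]
contact_force: [-0.7, -0.2, -0.6]
opening: 0.177
finger_force: 0.0
```

```bash
python3 - <<'E'
from h import *
im=r.snapshot("side")[:,:,::-1]; c=proj("side",[.4776,-.2436,.055])[0].astype(int)
z=cv2.resize(im[c[1]-30:c[1]+30,c[0]-40:c[0]+40],(800,600),interpolation=cv2.INTER_CUBIC)
cv2.imwrite("pics/g4.png",(255*(z/255.)**.45).astype(np.uint8))
s=r.get_state(); print(s["opening"],s["finger_force"],s["contact_force"],s["tool_pos"])
E
```

```text
0.17885902207678864 0.0 [0.47990673 0.6125125  0.05923999] [ 0.47764123 -0.24443844  0.03681537]
```

View pics/g4.png

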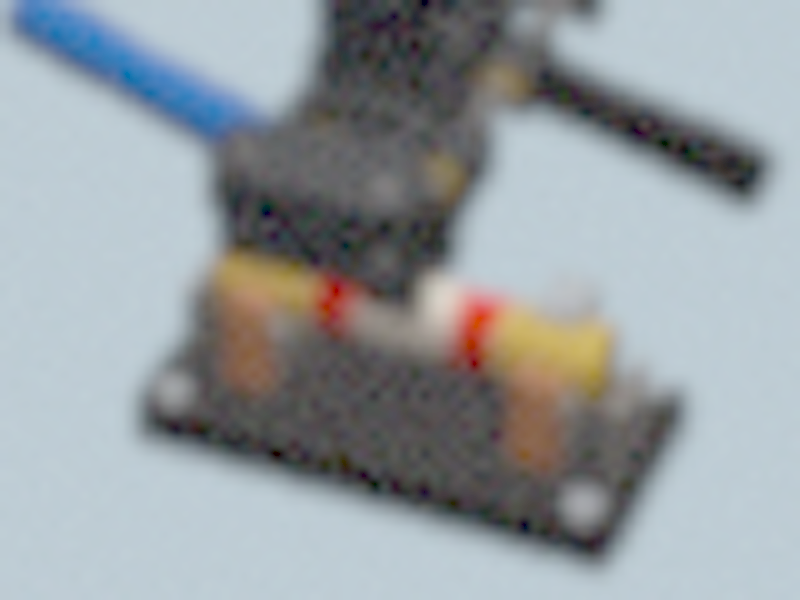

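The brightened view explains it. The fingertip ends at about (400,300), on the barrel's top edge, so the fingers are really about 29 mm higher than the reported TCP suggests. Contact also only began at about 10 mm opening, which fits the tips being at z≈66 mm while the report said 37. I'll open, go down in guarded steps and watch the force.

Call:
carry_out --plan '[{"rot":[0,0,0],"xyz":[0,0,0],"grip":60},{"rot":[0,0,0],"xyz":[0,0,0],"grip":60},{"rot":[0,0,0],"xyz":[0,0,0],"grip":60},{"rot":[0,0,0],"xyz":[0,0,0],"grip":60},{"rot":[0,0,0],"xyz":[0,0,0],"grip":60},{"rot":[0,0,0],"xyz":[0,0,0],"grip":60},{"rot":[0,0,0],"xyz":[0,0,0.004],"grip":60},{"rot":[0,0,0],"xyz":[0,0,0.008],"grip":60}]'

```text
clock: 5.18
tool_pos: [0.4778, -0.2445, 0.0287]
eef_rot: [0.996, -0.091, 0.0, 0.0]
contact_force: [0.1, 0.2, 0.1]
opening: 0.754
finger_force: 0.0
```

Call:
carry_out --plan '[{"rot":[0,0,0],"xyz":[0,0,0.003],"grip":60},{"rot":[0,0,0],"xyz":[0,0,0.006],"grip":60},{"rot":[0,0,0],"xyz":[0,0,0.008],"grip":60},{"rot":[0,0,0],"xyz":[0,0,0.008],"grip":60}]'

```text
clock: 5.52
tool_pos: [0.4773, -0.2443, 0.0202]
eef_rot: [0.996, -0.091, -0.0, -0.0]
contact_force: [-0.2, -0.5, -0.2]
opening: 0.769
finger_force: 0.0
```

```bash
python3 - <<'E'
from h import *
im=r.snapshot("side")[:,:,::-1]; c=proj("side",[.4776,-.2436,.055])[0].astype(int)
z=cv2.resize(im[c[1]-30:c[1]+30,c[0]-40:c[0]+40],(800,600),interpolation=cv2.INTER_CUBIC)
cv2.imwrite("pics/g5.png",(255*(z/255.)**.45).astype(np.uint8))
s=r.get_state(); print(s["opening"],s["finger_force"],s["contact_force"],s["tool_pos"])
E
```

```text
0.7658510559444097 0.0 [-0.94006048  0.21917913  0.0160527 ] [ 0.4774068  -0.24435393  0.02048358]
```

View pics/g5.png

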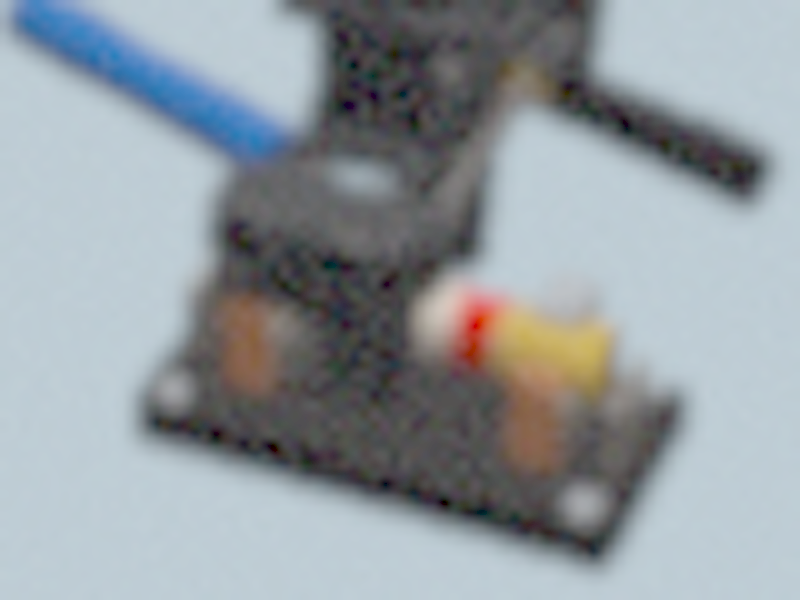

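With the reported z at 20 mm there's still no contact, although the base top is at 20 mm, and the finger now covers the barrel at (370,320). I'll go down another 12 mm and close.

Call:
carry_out --plan '[{"rot":[0,0,0],"xyz":[0,0,0.004],"grip":100},{"rot":[0,0,0],"xyz":[0,0,0.008],"grip":110},{"rot":[0,0,0],"xyz":[0,0,0.012],"grip":120},{"rot":[0,0,0],"xyz":[0,0,0.012],"grip":140},{"rot":[0,0,0],"xyz":[0,0,0.012],"grip":150},{"rot":[0,0,0],"xyz":[0,0,0.012],"grip":165}]'

```text
clock: 6.07
tool_pos: [0.4776, -0.2444, 0.0088]
eef_rot: [0.996, -0.091, -0.0, 0.0]
contact_force: [0.4, 0.3, 0.4]
opening: 0.368
finger_force: 0.0
```

Call:
carry_out --plan '[{"rot":[0,0,0],"xyz":[0,0,0],"grip":180},{"rot":[0,0,0],"xyz":[0,0,0],"grip":200},{"rot":[0,0,0],"xyz":[0,0,0],"grip":220},{"rot":[0,0,0],"xyz":[0,0,0],"grip":220},{"rot":[0,0,0],"xyz":[0,0,0],"grip":220}]' --squeeze 12

```text
clock: 6.48
tool_pos: [0.4777, -0.2445, 0.0089]
eef_rot: [0.996, -0.091, 0.0, 0.0]
contact_force: [0.7, -0.8, -0.0]
opening: 0.276
finger_force: 12.0
```

The opening is now 0.276, about 25 mm, at 12 N with no net force, so the barrel is gripped. I'll grip harder, lift 1 mm and slide it out to the holder's +y (tool −y).

Call:
carry_out --plan '[{"rot":[0,0,0],"xyz":[0,0,0],"grip":255},{"rot":[0,0,0],"xyz":[0,0,-0.001],"grip":255},{"rot":[0,0,0],"xyz":[0,-0.003,-0.001],"grip":255},{"rot":[0,0,0],"xyz":[0,-0.006,-0.001],"grip":255},{"rot":[0,0,0],"xyz":[0,-0.009,-0.001],"grip":255},{"rot":[0,0,0],"xyz":[0,-0.012,-0.001],"grip":255}]' --squeeze 45

```text
clock: 6.98
tool_pos: [0.4792, -0.2351, 0.0101]
eef_rot: [0.996, -0.092, 0.0, 0.002]
contact_force: [-1.5, -8.0, -1.0]
opening: 0.265
finger_force: 45.0
```

Force is −8 N in y, which is the jaw springs pushing back as expected. I'll continue.

Call:
carry_out --plan '[{"rot":[0,0,0],"xyz":[0,-0.003,0],"grip":255},{"rot":[0,0,0],"xyz":[0,-0.006,0],"grip":255},{"rot":[0,0,0],"xyz":[0,-0.009,0],"grip":255},{"rot":[0,0,0],"xyz":[0,-0.012,0],"grip":255},{"rot":[0,0,0],"xyz":[0,-0.015,0],"grip":255},{"rot":[0,0,0],"xyz":[0,-0.015,0],"grip":255}]'

```text
clock: 7.48
tool_pos: [0.481, -0.2243, 0.0095]
eef_rot: [0.996, -0.094, -0.0, 0.004]
contact_force: [-2.8, -15.3, -6.2]
opening: 0.268
finger_force: 45.1
```

```bash
python3 - <<'E'
from h import *
s=r.get_state(); print(s["opening"],s["finger_force"],s["contact_force"],s["tool_pos"],s["moment"])
print(R.from_euler("z",-.182).inv().apply(s["tool_pos"]-np.array([.4776,-.2445,.009])))
E
```

```text
0.26828182279554574 45.073398649692535 [ -2.83084248 -15.25636534  -6.21139987] [ 0.48098682 -0.22433524  0.00949759] [-2.9492725   0.48675053  0.09615148]
[-0.00031888  0.02044471  0.00049759]
```

The fuse is 20 mm out and only 0.5 mm up, so the first stage is met. I'll go a bit further out, then rise past the jaws.

Call:
carry_out --plan '[{"rot":[0,0,0],"xyz":[0,-0.003,0],"grip":255},{"rot":[0,0,0],"xyz":[0,-0.005,-0.002],"grip":255},{"rot":[0,0,0],"xyz":[0,-0.005,-0.008],"grip":255},{"rot":[0,0,0],"xyz":[0,-0.005,-0.014],"grip":255},{"rot":[0,0,0],"xyz":[0,-0.005,-0.02],"grip":255},{"rot":[0,0,0],"xyz":[0,-0.005,-0.03],"grip":255},{"rot":[0,0,0],"xyz":[0,-0.005,-0.04],"grip":255},{"rot":[0,0,0],"xyz":[0,-0.005,-0.055],"grip":255}]'

```text
clock: 8.15
tool_pos: [0.4829, -0.2112, 0.065]
eef_rot: [0.996, -0.09, -0.001, -0.001]
contact_force: [0.2, 0.6, -2.2]
opening: 0.269
finger_force: 45.0
```

Call:
carry_out --plan '[{"rot":[0,0,0],"xyz":[0,0,-0.02],"grip":255},{"rot":[0,0,0],"xyz":[0,0,-0.05],"grip":255},{"rot":[0,0,0],"xyz":[0,0,-0.075],"grip":255},{"rot":[0,0,0],"xyz":[0,0,-0.1],"grip":255},{"rot":[0,0,0],"xyz":[0,0,-0.12],"grip":255},{"rot":[0,0,0],"xyz":[0,0,-0.12],"grip":255}]'

```text
clock: 8.65
tool_pos: [0.4859, -0.2127, 0.1889]
eef_rot: [0.996, -0.09, 0.004, 0.001]
contact_force: [1.0, 0.1, -1.4]
opening: 0.26
finger_force: 45.0
```

```bash
python3 - <<'E'
from h import *
s=r.get_state(); print(s["opening"],s["contact_force"],s["moment"],s["tool_pos"],s["eef_rot"])
print(rel(world([.5202,.255,-.2198],[0,0,.15])[0],-.2198))
# barrel seen by side camera: red bands
im=r.snapshot("side")[:,:,::-1]; cv2.imwrite("pics/s6.png",im); b,g,rr=[im[...,i].astype(int) for i in range(3)]
m=((rr>100)&(rr>2.2*g)&(rr>2.2*b)).astype(np.uint8); k,_,st,ce=cv2.connectedComponentsWithStats(m); print([(st[i,4],ce[i].round(1)) for i in range(1,k)])
T=R.from_quat(s["eef_rot"])
for d in(.01,-.019): print(d,proj("side",s["tool_pos"]+T.apply([[.0257,0,d],[-.0257,0,d]])).round(1))
E
```

```text
0.2602935302512039 [ 0.95894828  0.10761182 -1.43433179] [ 0.07821332 -0.00035922 -0.02344171] [ 0.48588994 -0.21273751  0.18887714] [ 9.95910521e-01 -9.02673159e-02  3.71214153e-03  5.14944115e-04]
(array([-0.0506, -0.4663,  0.0383]), array([ 0.0002, -0.0075,  0.039 ]))
[(np.int32(22), array([304.6, 158.5])), (np.int32(122), array([212.3, 208.8])), (np.int32(2), array([222. , 329.5]))]
0.01 [[288.6 170.7]
 [303.9 174.6]]
-0.019 [[288.7 163. ]
 [304.2 166.9]]
```

The fuse is out and held. The visible red band at (304.6,158.5) puts it about 46 mm behind the reported TCP, matching the grasp height, so the fuse will rest at z = 49 mm when the reported TCP z is about 3 mm. Now I'll carry it over to the tester.

Call:
carry_out --plan '[{"rot":[0,0,0.01],"xyz":[-0.003,-0.025,0],"grip":255},{"rot":[0,0,0.02],"xyz":[-0.008,-0.06,0],"grip":255},{"rot":[0,0,0.03],"xyz":[-0.012,-0.1,0],"grip":255},{"rot":[0,0,0.039],"xyz":[-0.016,-0.14,0],"grip":255},{"rot":[0,0,0.039],"xyz":[-0.02,-0.18,0],"grip":255},{"rot":[0,0,0.039],"xyz":[-0.024,-0.22,0],"grip":255},{"rot":[0,0,0.039],"xyz":[-0.028,-0.26,0],"grip":255},{"rot":[0,0,0.039],"xyz":[-0.032,-0.3,0],"grip":255}]'

```text
clock: 9.37
tool_pos: [0.5045, 0.0902, 0.1833]
eef_rot: [0.994, -0.11, -0.002, 0.0]
contact_force: [0.8, -0.9, -2.4]
opening: 0.265
finger_force: 45.0
```

Call:
carry_out --plan '[{"rot":[0,0,0],"xyz":[-0.005,-0.04,0],"grip":255},{"rot":[0,0,0],"xyz":[-0.01,-0.08,0],"grip":255},{"rot":[0,0,0],"xyz":[-0.014,-0.115,0],"grip":255},{"rot":[0,0,0],"xyz":[-0.018,-0.14,0],"grip":255},{"rot":[0,0,0],"xyz":[-0.02,-0.155,0],"grip":255},{"rot":[0,0,0],"xyz":[-0.02,-0.16,0],"grip":255},{"rot":[0,0,0],"xyz":[-0.02,-0.16,0],"grip":255}]'

```text
clock: 9.95
tool_pos: [0.5212, 0.2486, 0.1837]
eef_rot: [0.994, -0.11, -0.001, 0.001]
contact_force: [-0.1, -1.0, -2.0]
opening: 0.266
finger_force: 45.0
```

```bash
cat > look.py <<'E'
from h import *
q=[.5202,.255,-.2198]
s=r.get_state(); print(s["clock"],s["opening"],s["contact_force"],s["tool_pos"])
print(rel(world(q,[0,0,.06])[0],q[2]))
T=R.from_quat(s["eef_rot"])
for n in("side","top"):
    im=r.snapshot(n)[:,:,::-1]; b,g,rr=[im[...,i].astype(int) for i in range(3)]
    cv2.imwrite(f"pics/l_{n}_{s['clock']:.1f}.png",im)
    m=((rr>90)&(rr>2.2*g)&(rr>2.2*b)).astype(np.uint8); k,_,st,ce=cv2.connectedComponentsWithStats(m); print(n,[(st[i,4],ce[i].round(1)) for i in range(1,k) if st[i,4]>3])
    print(proj(n,s["tool_pos"]+T.apply([[.0257,0,-.046],[-.0257,0,-.046]])).round(1).tolist())
E
python3 look.py
```

```text
9.95 0.2661573383869574 [-0.09927009 -1.03568557 -1.99148233] [0.52116123 0.24855511 0.18369571]
(array([-0.0022, -0.0063,  0.1237]), array([0.0015, 0.0014, 0.0002]))
side [(np.int32(40), array([203.8, 207.2])), (np.int32(63), array([244.9, 274.9]))]
[[225.5, 267.9], [245.7, 275.9]]
top [(np.int32(192), array([283.1, 123.1]))]
[[112.2, 184.1], [106.3, 204.9]]
```

The band appears within 1 px of its predicted position. I'll centre the tool and go down to about 55 mm above the rests.

Call:
carry_out --plan '[{"rot":[0,0,0],"xyz":[-0.002,-0.006,0.01],"grip":255},{"rot":[0,0,0],"xyz":[-0.002,-0.006,0.03],"grip":255},{"rot":[0,0,0],"xyz":[-0.002,-0.006,0.055],"grip":255},{"rot":[0,0,0],"xyz":[-0.002,-0.006,0.08],"grip":255},{"rot":[0,0,0],"xyz":[-0.002,-0.006,0.105],"grip":255},{"rot":[0,0,0],"xyz":[-0.002,-0.006,0.12],"grip":255},{"rot":[0,0,0],"xyz":[-0.002,-0.006,0.124],"grip":255},{"rot":[0,0,0],"xyz":[-0.002,-0.006,0.124],"grip":255}]'

```text
clock: 10.72
tool_pos: [0.5205, 0.253, 0.0595]
eef_rot: [0.994, -0.111, -0.001, 0.001]
contact_force: [-0.7, 0.2, -2.2]
opening: 0.268
finger_force: 45.0
```

```bash
python3 look.py; python3 - <<'E'
from h import *
import glob
f=sorted(glob.glob("pics/l_side_*"),key=lambda s:float(s.split("_")[-1][:-4]))[-1]
c=proj("side",[.5202,.255,.06])[0].astype(int); im=cv2.imread(f)
z=cv2.resize(im[c[1]-40:c[1]+35,c[0]-50:c[0]+50],(800,600),interpolation=cv2.INTER_CUBIC)
cv2.imwrite("pics/p1.png",(255*(z/255.)**.6).astype(np.uint8))
E
```

```text
10.7167 0.267649794699435 [-0.74777588  0.23419648 -2.19417836] [0.52050356 0.25297118 0.05945192]
(array([-0.0007, -0.0019, -0.0006]), array([ 0.0025,  0.002 , -0.0031]))
side [(np.int32(23), array([202.2, 207. ])), (np.int32(57), array([248.3, 310.8]))]
[[230.5, 303.4], [249.1, 311.5]]
top [(np.int32(191), array([283.1, 123. ]))]
[[130.5, 191.5], [125.3, 209.8]]
```

View pics/p1.png

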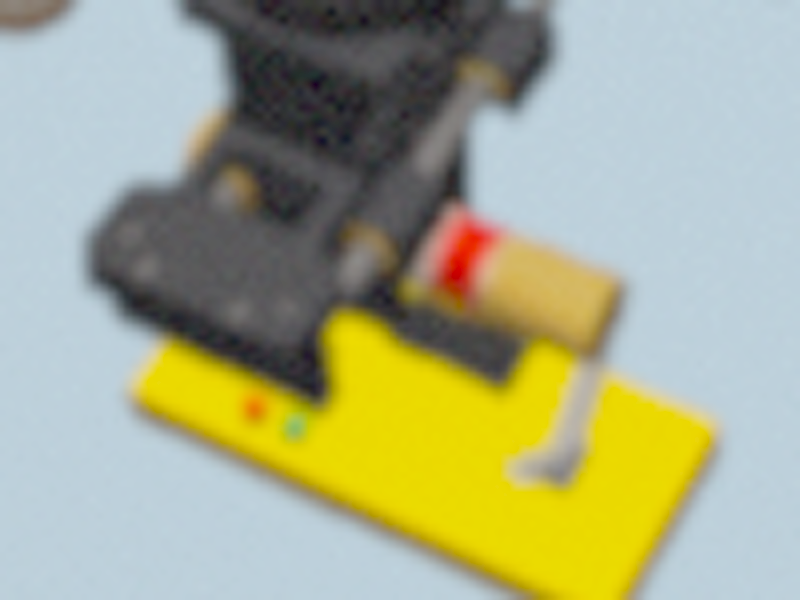

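The fuse's right cap at (560,290) is above and in line with the near V at (560,450). This was my tenth and last picture, so from here I'll use numbers only. I'll lower it slowly until it touches.

Call:
carry_out --plan '[{"rot":[0.0025,0.002,-0.003],"xyz":[-0.001,-0.002,0.01],"grip":255},{"rot":[0.0025,0.002,-0.003],"xyz":[-0.001,-0.002,0.022],"grip":255},{"rot":[0.0025,0.002,-0.003],"xyz":[-0.001,-0.002,0.032],"grip":255},{"rot":[0.0025,0.002,-0.003],"xyz":[-0.001,-0.002,0.04],"grip":255},{"rot":[0.0025,0.002,-0.003],"xyz":[-0.001,-0.002,0.046],"grip":255},{"rot":[0.0025,0.002,-0.003],"xyz":[-0.001,-0.002,0.05],"grip":255},{"rot":[0.0025,0.002,-0.003],"xyz":[-0.001,-0.002,0.05],"grip":255}]'

```text
clock: 11.4
tool_pos: [0.5201, 0.2565, 0.0097]
eef_rot: [0.994, -0.109, 0.0, -0.001]
contact_force: [-0.4, 0.4, -3.1]
opening: 0.27
finger_force: 45.0
```

Call:
carry_out --plan '[{"rot":[0,0,0],"xyz":[0,0,0.002],"grip":255},{"rot":[0,0,0],"xyz":[0,0,0.004],"grip":255},{"rot":[0,0,0],"xyz":[0,0,0.004],"grip":255}]'

```text
clock: 11.65
tool_pos: [0.5208, 0.2569, 0.0068]
eef_rot: [0.994, -0.109, 0.001, -0.001]
contact_force: [0.2, 0.4, -2.7]
opening: 0.267
finger_force: 45.0
```

```bash
python3 look.py
```

```text
11.65 0.26747078457029905 [ 0.16534805  0.41008582 -2.70152006] [0.52080998 0.25685156 0.00677665]
(array([-0.0001,  0.0018, -0.0532]), array([-0.0026, -0.0022,  0.0016]))
side [(np.int32(54), array([205.1, 207.4])), (np.int32(59), array([249.3, 324.1]))]
[[232.0, 317.3], [250.0, 325.3]]
top [(np.int32(193), array([283. , 123.1]))]
[[136.3, 193.9], [131.5, 211.4]]
```

No contact yet. The tool is 1.8 mm off sideways, so I'll correct that and go on in 2 mm steps.

Call:
carry_out --plan '[{"rot":[0,0,0],"xyz":[0,0.0015,0.001],"grip":255},{"rot":[0,0,0],"xyz":[0,0.0015,0.002],"grip":255},{"rot":[0,0,0],"xyz":[0,0.0015,0.003],"grip":255},{"rot":[0,0,0],"xyz":[0,0.0015,0.003],"grip":255}]'

```text
clock: 12.08
tool_pos: [0.5205, 0.2554, 0.0037]
eef_rot: [0.994, -0.109, 0.001, -0.001]
contact_force: [0.4, -0.5, -1.0]
opening: 0.265
finger_force: 45.0
```

Call:
carry_out --plan '[{"rot":[0,0,0],"xyz":[0,0,0.001],"grip":255},{"rot":[0,0,0],"xyz":[0,0,0.0015],"grip":255},{"rot":[0,0,0],"xyz":[0,0,0.0015],"grip":255}]'

```text
clock: 12.33
tool_pos: [0.5207, 0.2559, 0.003]
eef_rot: [0.994, -0.109, 0.001, -0.002]
contact_force: [-1.4, 0.2, 3.8]
opening: 0.265
finger_force: 45.0
```

It touched at a reported z of 3 mm, exactly as predicted. I'll ease the grip, open and retreat.

Call:
carry_out --plan '[{"rot":[0,0,0],"xyz":[0,0,-0.0005],"grip":255},{"rot":[0,0,0],"xyz":[0,0,-0.0005],"grip":185},{"rot":[0,0,0],"xyz":[0,0,-0.0005],"grip":170},{"rot":[0,0,0],"xyz":[0,0,-0.0005],"grip":150},{"rot":[0,0,0],"xyz":[0,0,-0.0005],"grip":120},{"rot":[0,0,0],"xyz":[0,0,-0.0005],"grip":90},{"rot":[0,0,0],"xyz":[0,0,-0.0005],"grip":90},{"rot":[0,0,0],"xyz":[0,0,-0.0005],"grip":90}]' --squeeze 5

```text
clock: 13.0
tool_pos: [0.5204, 0.2553, 0.0027]
eef_rot: [0.994, -0.109, 0.001, -0.001]
contact_force: [-0.0, -0.6, 0.1]
opening: 0.642
finger_force: 0.0
```

```bash
python3 look.py
```

```text
13.0 0.6420333236710491 [-0.02822221 -0.61463707  0.06263513] [0.52039617 0.25525689 0.00274399]
(array([-0.    ,  0.0002, -0.0573]), array([-0.0023, -0.002 ,  0.0015]))
side [(np.int32(58), array([205.5, 207.4])), (np.int32(50), array([250. , 324.8]))]
[[232.5, 317.7], [250.5, 325.7]]
top [(np.int32(193), array([283. , 123.1])), (np.int32(12), array([131.2, 212.8]))]
[[137.4, 194.3], [132.6, 211.7]]
```

Released with no force on the tool. Now straight up and clear.

Call:
carry_out --plan '[{"rot":[0,0,0],"xyz":[0,0,-0.01],"grip":90},{"rot":[0,0,0],"xyz":[0,0,-0.03],"grip":90},{"rot":[0,0,0],"xyz":[0,0,-0.06],"grip":90},{"rot":[0,0,0],"xyz":[0,0,-0.09],"grip":90},{"rot":[0,0,0],"xyz":[0,0,-0.12],"grip":90},{"rot":[0,0,0],"xyz":[0,0,-0.15],"grip":90},{"rot":[0,0,0],"xyz":[0,0.04,-0.17],"grip":90},{"rot":[0,0,0],"xyz":[0,0.08,-0.17],"grip":90}]'

```text
clock: 13.77
tool_pos: [0.5058, 0.1815, 0.1769]
eef_rot: [0.994, -0.106, 0.005, -0.004]
contact_force: [0.9, -1.2, -0.6]
opening: 0.648
finger_force: 0.0
```

Call:
carry_out --plan '[{"rot":[0,0,0],"xyz":[0,0.04,0],"grip":90},{"rot":[0,0,0],"xyz":[0,0.08,0],"grip":90},{"rot":[0,0,0],"xyz":[0,0.12,0],"grip":90},{"rot":[0,0,0],"xyz":[0,0.16,0],"grip":90},{"rot":[0,0,0],"xyz":[0,0.2,0],"grip":90},{"rot":[0,0,0],"xyz":[0,0.22,0],"grip":90},{"rot":[0,0,0],"xyz":[0,0.22,0],"grip":90}]'

```text
clock: 14.35
tool_pos: [0.4534, -0.0427, 0.1729]
eef_rot: [0.994, -0.114, 0.001, 0.0]
contact_force: [0.1, 0.8, -0.1]
opening: 0.645
finger_force: 0.0
```

```bash
python3 look.py | grep -A9 side; python3 - <<'E'
from h import *
q=[.5202,.255,-.2198]
for n in("top","side"): print(n,proj(n,world(q,[[.0257,0,.049],[-.0257,0,.049]])).round(1).tolist())
print(r.get_state()["contact_force"])
E
```

```text
side [(np.int32(129), array([212. , 208.8])), (np.int32(44), array([232.1, 317.3])), (np.int32(51), array([250.1, 324.8]))]
[[286.3, 195.2], [303.5, 200.5]]
top [(np.int32(191), array([283.1, 123. ])), (np.int32(32), array([136.6, 194.2])), (np.int32(33), array([131.6, 211.5]))]
[[234.0, 215.0], [228.6, 235.9]]
top [[137.4, 194.3], [132.6, 211.7]]
side [[232.6, 317.6], [250.5, 325.6]]
[ 0.28124158  0.80262465 -0.20919831]
```

Both bands are within about 1 px of the predicted resting position in both views, so the fuse lies level in the Vs.

```bash
python3 -c "
from plant import r
print(r.finish_job())"
```

```text
the job is handed in; nothing more can be done
None
```

The blown fuse was rolled out past the spring jaws and set down in both V rests of the tester, and the job was handed in at about 14.5 s; both cameras put it within about 1 px (about 3 mm) of its resting place, but no verdict came back.

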